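# Find the heavy side of an eccentric rotor and hold it down

### The arm

A 6-joint arm with a two-finger parallel gripper is mounted at the origin on the work surface. World frame = base frame: x ahead of the robot, y to its left, z up, the work surface at z = 0. Lengths are in m, angles in rad, forces in N, time in s.
With the tool pointing down it reaches from about 0.425 to 0.95 m from the base axis. Payload 3.5 kg.
Tool frame: the origin (TCP) lies between the finger pads; the fingertips stand 14 mm ahead of it and the grasp point (between the pads) lies 5 mm behind it; z points along the fingers, y is the direction in which the jaws open and shut (so a half turn about z gives the same grasp; the last joint's range is limited). The gripper opens to 85 mm and grips with 20 to 120 N. Pads are 22 mm wide; open, the fingers measure 114 mm over their backs; the gripper's body (76 mm by 85 mm) begins 54 mm behind the grasp point. The pads swing forward as they close: fully open they stand 13 mm farther back than shut.
Start: joints at [1.066, 0.286, 1.577, -0, 1.279, -0.15], TCP at [0.234, 0.633, 0.245] pointing down, gripper open.
Joint ranges: [-2.77, 2.77], [-0.9, 2.22], [0.21, 2.48], [-1.53, 4.67], [0.24, 2.81], [-2.84, 2.84]. Speed limits (rad/s): [2.79, 2.79, 3.14, 3.14, 3.14, 3.14].

### API

Orientations are given as a unit quaternion [x, y, z, w].
In Python, from plant import ctrl gives the robot as it stands. The module is installed in compiled form; this text tells all that it offers.
- The arm moves only by the tool servo_tool, never from a script. Its argument "increments" is text: rows parted by semicolons, each of 7 numbers parted by spaces: the turn, a rotation vector about the tool's x, y, z in rad, then the shift along the tool's x, y, z in cm, then the finger opening in cm, from 0 to 8.54. In form: ax ay az dx dy dz claw; .... A call has 1 to 10 rows; each row is the pose to reach, as a shift and turn from the pose commanded when the call began, along the tool's axes at that moment; what a row does not reach only later rows make up. A row lasts 1/12 s, in which the tool goes at most 41.7 mm and 7.16 degrees, less where a joint would pass 70% of its speed; a pose out of reach is approached as far as the arm can. A call with a gripper value outside its range is refused whole. The fingers move at their own pace and stop on an object; "grip_force" is the grip in N (left out, the last holds). Time passes only in rows, so rows that repeat a pose let the fingers close. It gives the time, the measured TCP pose, the force and the opening at its end, in the units of the state.
- ctrl.get_state(): the state, without advancing time (a new reading comes with each control period).
- ctrl.read_camera(name): name is "scene" or "top" or "wrist"; returns (picture, depth): 480x640x3 uint8, red, green, blue; 480x640 float32, m along the optical axis (not along the pixel's ray), 0 where there is no reading.
- ctrl.camera_info(name): a dict with "camera_matrix" (3x3 intrinsics, pixels), "world_to_cam" (4x4, takes a point from world to camera coordinates). Camera axes: x right, y down, z forward; pixel columns grow to the right and rows downward; lengths in m; the calibration is good to about 2 mm. A picture is of the moment at which its call begins: read the wrist's pose just before it. camera_info takes no time and is no camera call; for the wrist camera it gives the pose at the moment of the call.
- ctrl.sign_off(): hands the job in, once; it reports no verdict.
The state is a dict: "time": time; "qpos": joint angles; "dq": joint speeds; "joint_efforts": joint torques, N m; "eef_pos": TCP position; "tcp_rot": TCP orientation; "contact_force": force on the tool from outside, world axes, zero at the start; "wrist_torque": the same for the moment, N m; "opening": opening from 0.0 (shut) to 1.0 (fully open).
Only numpy, scipy, OpenCV 4.12 (cv2) and the standard library are available. Lean on these libraries where they do the work, as an engineer would, in place of code of your own. Each camera call takes 0.05 s, during which the arm holds its last target.

### The job

One side of the blue rotor in the balancing stand is heavier, but it cannot be seen which. Turn the rotor by hand well over (about a quarter turn) to one side and to the other to find by feel, or by where it sinks back to when let go, which side is heavy; then turn it heavy side straight down and end the program still gripping it there, motionless, without letting go. Leave the clamp, the jar and the screwdriver where they are.

Things in the scene. Friction and masses are not known exactly. Their poses are not given: they have to be found in the camera images.
- stand: Fixed balancing stand; origin: centre of the underside of its 160 x 120 x 12 mm base, on the bench. Its x points away from the robot (turned up to 0.35 rad), y left. The rotor's level axle lies along x, 130 mm up, over the origin, in two uprights (12 mm thick, 28 mm wide along y, tops 144 mm up) whose inner faces are 52 mm either side of the rotor's middle.
- rotor_center (a point): Centre of the rotor, on its axle: a flat blue disc 130 mm in diameter, 24 mm thick along the axle; its faces can be pinched near the rim by fingers closing along the axle. A hub 32 mm wide stands 8 mm proud of each face; a 12 mm axle runs to the uprights. A steel weight is shut up inside, off centre, at an angle to the white line that differs every time; nothing outside shows it.
- rim_top (a point): Fixed point in space: the topmost point of the rotor's rim, 195 mm above the bench, straight above the axle. Left alone with its heavy side beyond the resting angle on either side, the rotor sinks back slowly, does not swing past, and rests within 3 s at that angle on the side it came from. Half-way between the two resting places the heavy side is straight down.
- rotor_mark (a point): Rim end of the white line (7 mm wide) on the rotor, 65 mm from the axle. The line crosses the rim and runs down both faces to 21 mm from the axle; going clockwise seen from the robot, a red, a yellow and a green line like it follow at quarter turns. They turn with the rotor as an index only: none shows the heavy side.
- rotor (a joint): Rotor angle, rad: 0 with the white line straight up, growing clockwise seen from the robot (from up towards the stand's -y); turns nearly two turns either way. Greased bearing: at the rim its drag is about 1 N, the weight up to 2 N. With the heavy side within the resting angle (22 to 30 degrees, differs, the same to both sides) of straight down or up it stays put. At the start it may still be sinking.
- clamp_center (a point): Bystander: black sample clamp with two steel rods, about 90 x 90 x 28 mm; point at its centre, 14 mm above the bench.
- vial_center (a point): Bystander: amber jar with a white cap, 44 mm in diameter, 75 mm high; point at its centre.
- driver_grip (a point): Bystander: screwdriver lying on the bench, 170 mm long; point on its handle.

How it is judged:
By the outcome, as a careful person would: the job done as asked, in the order asked, and still so for the second after the job is handed in, while the arm keeps its last pose, push and grip.
It also fails if it takes over 58 s, if anything falls off the work surface, if the arm or the gripper's body presses on something with over 40 N, if the wrist force passes 120 N, or if a joint passes its speed limit or range.

## Working session

There is one attempt and no reset: what is moved stays moved. The work goes in short steps, Python scripts to look and compute and a tool call to move; the robot and the scene stay as the last step left them, time stands still between calls to the robot, and variables do not carry over. Pictures are saved under pics/ and viewed, and the job is handed in when it is done.

Besides the shell and the picture viewer there is one more tool, called after ">>>" as name(argument=value, ...) on one line, values as JSON. servo_tool: Moves the arm, as the interface text tells. Its arguments: {"type":"object","properties":{"increments":{"type":"string"},"grip_force":{"type":"number"}},"required":["increments"]}

```bash
mkdir -p pics; cat > h.py <<'E'
import numpy as np,cv2
from plant import ctrl
def cam(n,fn=None):
    i=ctrl.camera_info(n); p,d=ctrl.read_camera(n)
    if fn: cv2.imwrite('pics/'+fn,p[:,:,::-1])
    return p,d,np.array(i['camera_matrix']),np.array(i['world_to_cam'])
def pts(d,K,T):
    v,u=np.mgrid[:480,:640]; P=np.stack([(u-K[0,2])/K[0,0]*d,(v-K[1,2])/K[1,1]*d,d],-1)
    R,t=T[:3,:3],T[:3,3]
    return (P-t)@R
E
python3 - <<'E'
from h import *
np.set_printoptions(precision=4,suppress=True)
for n in('scene','top'):
    p,d,K,T=cam(n,n+'0.png'); np.savez(n+'0.npz',p=p,d=d,K=K,T=T)
    print(n,K,-T[:3,:3].T@T[:3,3],T[:3,:3])
print(ctrl.get_state())
E
```

```text
scene [[557.417    0.     327.8664]
 [  0.     557.417  245.5875]
 [  0.       0.       1.    ]] [1.1323 0.1185 0.8658] [[-0.1662  0.9861 -0.0069]
 [ 0.7621  0.124  -0.6355]
 [-0.6258 -0.1108 -0.7721]]
top [[515.4319   0.     316.5466]
 [  0.     515.4319 239.3218]
 [  0.       0.       1.    ]] [0.4917 0.0092 0.9667] [[-0.0116 -0.9999 -0.002 ]
 [-0.9965  0.0117 -0.0822]
 [ 0.0823  0.001  -0.9966]]
{'time': 0.1, 'qpos': array([ 1.066 ,  0.2871,  1.578 ,  0.    ,  1.2786, -0.15  ]), 'dq': array([ 0.0011, -0.002 , -0.0025, -0.0004, -0.0026,  0.0009]), 'joint_efforts': array([  0.0012, -40.7292, -29.3702,  -0.0002,   0.0034,  -0.    ]), 'eef_pos': array([0.2342, 0.6325, 0.2441]), 'tcp_rot': array([ 0.1765,  0.9843, -0.001 , -0.0003]), 'contact_force': array([-0.342 , -0.0164, -0.4942]), 'wrist_torque': array([-0.0223,  0.0174,  0.0297]), 'opening': 1.0006444608344764}
```

View pics/scene0.png

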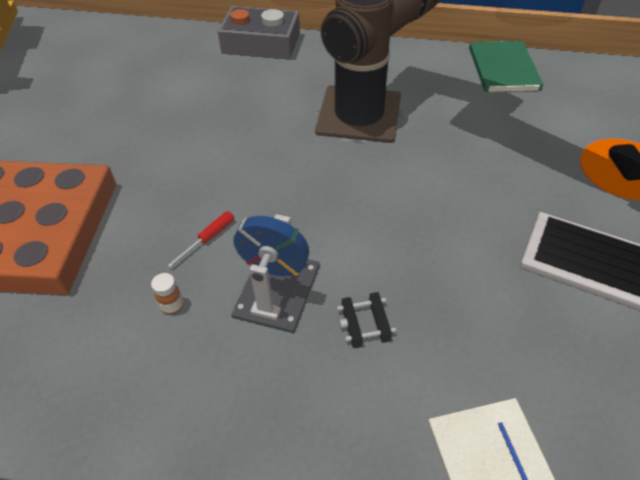

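View pics/top0.png

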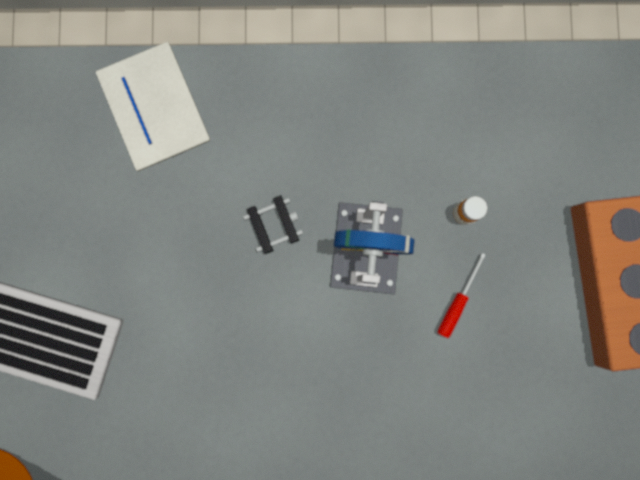

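```bash
cat >> h.py <<'E'
def ray(u,v,K,T,z):
    r=T[:3,:3].T@np.array([(u-K[0,2])/K[0,0],(v-K[1,2])/K[1,1],1]); c=-T[:3,:3].T@T[:3,3]
    return c+r*(z-c[2])/r[2]
E
python3 - <<'E'
from h import *
np.set_printoptions(precision=4,suppress=True)
for n in('top','scene'):
    a=np.load(n+'0.npz'); p,d,K,T=[a[k] for k in'pdKT']
    X=pts(d,K,T); h=cv2.cvtColor(p,cv2.COLOR_RGB2HSV)
    roi=(abs(X[...,0]-.48)<.15)&(abs(X[...,1]+.1)<.12)&(d>0)
    m=(h[...,0]>100)&(h[...,0]<125)&(h[...,1]>150)&roi&(X[...,2]>.06)
    B=X[m];print(n,'blue',m.sum(),B.mean(0),B.min(0),B.max(0))
    top=B[B[:,2]>np.percentile(B[:,2],60)]
    c=top.mean(0);w,V=np.linalg.eigh(np.cov((top-c)[:,:2].T));print('top',c,'dir',V[:,1],np.sqrt(w))
    b=roi&(abs(X[...,2]-.012)<.005)
    cs,_=cv2.findContours(b.astype(np.uint8),0,2)
    c=max(cs,key=cv2.contourArea); r=cv2.minAreaRect(c)
    hull=cv2.convexHull(c)
    P=np.array([ray(*q[0],K,T,.012)[:2] for q in hull],np.float32)
    r=cv2.minAreaRect(P);print('base',r)
    # uprights tops
    u=roi&(abs(X[...,2]-.144)<.004)&(h[...,1]<60)
    for k in range(1):
        num,l=cv2.connectedComponents(u.astype(np.uint8))
        for i in range(1,num):
            if (l==i).sum()>15: print('upr',(l==i).sum(),X[l==i].mean(0))
E
```

```text
top blue 988 [ 0.5539 -0.074   0.1858] [ 0.5364 -0.1403  0.1376] [ 0.5704 -0.0193  0.1987]
top [ 0.5533 -0.0815  0.1947] dir [0.1   0.995] [0.0064 0.0127]
base ((0.5117077231407166, -0.07694529742002487), (0.12014827877283096, 0.0747288316488266), 83.01976776123047)
upr 133 [ 0.6115 -0.0886  0.1441]
upr 21 [ 0.5727 -0.0842  0.1453]
upr 81 [ 0.5381 -0.0789  0.1447]
upr 139 [ 0.4959 -0.0746  0.1443]
scene blue 435 [ 0.5571 -0.0778  0.191 ] [ 0.5433 -0.1204  0.1782] [ 0.5707 -0.0429  0.1983]
top [ 0.5566 -0.0834  0.1949] dir [0.1284 0.9917] [0.0058 0.0099]
base ((0.5561354756355286, -0.08249363303184509), (0.12159641087055206, 0.16163159906864166), 83.80977630615234)
upr 80 [ 0.4978 -0.0748  0.1443]
upr 84 [ 0.5713 -0.0838  0.144 ]
upr 122 [ 0.614  -0.0894  0.1437]
```

```bash
cat >> h.py <<'E'
from scipy.spatial.transform import Rotation as Ro
C=np.array([.555,-.082,.130]); A=np.array([.993,-.12,0]);A/=np.linalg.norm(A); L=np.array([-A[1],A[0],0])
def angle(n,fn=None,dat=None,pr=True):
    p,d,K,T=dat if dat is not None else cam(n,fn)
    X=pts(d,K,T); h=cv2.cvtColor(p,cv2.COLOR_RGB2HSV).astype(int)
    D=X-C; a=D@A; l=D@L; z=D[...,2]; r=np.hypot(l,z)
    H,S,V=h[...,0],h[...,1],h[...,2]
    face=a>8 if n=='scene' else abs(a)<15
    g=(d>0)&(abs(a)<16)&face&(r>26)&(r<69)
    if n=='top': g&=(r>59)
    M={'white':(S<70)&(V>110),'red':((H<8)|(H>172))&(S>130),'yellow':(H>14)&(H<32)&(S>120),'green':(H>45)&(H<85)&(S>90)}
    out={}
    for i,k in enumerate(M):
        m=g&M[k]
        if m.sum()<8: continue
        # robust: vector mean then median
        th=np.arctan2(-l[m],z[m]); c=np.angle(np.exp(1j*th).mean()); dd=np.angle(np.exp(1j*(th-c)))
        t=c+np.median(dd); out[k]=(int(m.sum()),round(np.degrees(np.angle(np.exp(1j*(t-i*np.pi/2)))),1),round(float(np.degrees(dd.std())),1))
    if pr: print(n,'rotor deg',out)
    return out
def goto(pos,tilt):
    """tool increments to pos (world), tool y=A, x=L, then tilt (rad) about A"""
    s=ctrl.get_state(); R0=Ro.from_quat(s['tcp_rot'])
    Rt=Ro.from_rotvec(A*tilt)*Ro.from_matrix(np.stack([L,A,[0,0,-1]],1))
    print('rot',np.round((R0.inv()*Rt).as_rotvec(),3),'shift cm',np.round(R0.inv().apply(pos-s['eef_pos'])*100,2))
def radial(tilt,r): return C+r*(np.cos(tilt)*np.array([0,0,1])-np.sin(tilt)*L)
def st():
    s=ctrl.get_state(); R=Ro.from_quat(s['tcp_rot']); D=s['eef_pos']-C; z=R.as_matrix()[:,2]; y=R.as_matrix()[:,1]
    print('t',s['time'],'pos a,l,z mm',np.round([D@A*1e3,D@L*1e3,D[2]*1e3],1),'r',round(np.hypot(D@L,D[2])*1e3,1),'posang',round(np.degrees(np.arctan2(-D@L,D[2])),1),'tilt',round(np.degrees(np.arctan2(z@L,-z[2])),1),'y.A',round(y@A,4),'F',np.round(s['contact_force'],1),'tq',np.round(s['wrist_torque'],2),'open',round(s['opening'],3),'q',np.round(s['qpos'],2))
E
python3 - <<'E'
from h import *
for n in('top','scene'):
    a=np.load(n+'0.npz'); angle(n,dat=[a[k] for k in'pdKT'])
goto(C+[0,0,.14],0)
goto(C+[0,0,.11],np.radians(-30))
st()
E
```

```text
top rotor deg {}
scene rotor deg {}
rot [-2.000e-03  1.000e-03  1.336e+00] shift cm [-54.9  -55.86  -2.49]
rot [ 0.347 -0.441  1.304] shift cm [-54.91 -55.85   0.51]
t 0.1 pos a,l,z mm [-404.2  670.8  114.1] r 680.4 posang -80.3 tilt -0.1 y.A 0.2324 F [-0.3 -0.  -0.5] tq [-0.02  0.02  0.03] open 1.001 q [ 1.07  0.29  1.58  0.    1.28 -0.15]
```

```bash
sed -i 's/r=np.hypot(l,z)$/r=np.hypot(l,z)*1e3/; s/a=D@A; l=D@L/a=D@A*1e3; l=D@L/' h.py
python3 - <<'E'
from h import *
for n in('top','scene'):
    a=np.load(n+'0.npz'); angle(n,dat=[a[k] for k in'pdKT'])
E
```

```text
top rotor deg {'white': (90, np.float64(45.9), 12.6), 'green': (37, np.float64(47.1), 1.4)}
scene rotor deg {'white': (83, np.float64(44.9), 37.1), 'red': (34, np.float64(45.1), 2.1), 'yellow': (56, np.float64(46.8), 3.2), 'green': (8, np.float64(47.3), 0.9)}
```

>>> servo_tool(increments="0 0 0.07 -1.4 -1.4 0 6;0 0 0.15 -4 -4.1 0 6;0 0 0.22 -6.8 -6.9 -0.2 6;0 0 0.3 -9.6 -9.7 -0.4 6;0 0 0.37 -12.4 -12.5 -0.6 6;0 0 0.45 -15.2 -15.4 -0.8 6;0 0 0.52 -18 -18.3 -1 6;0 0 0.6 -20.8 -21.1 -1.2 6;0 0 0.67 -23.6 -24 -1.3 6;0 0 0.75 -26.4 -26.8 -1.4 6", grip_force=30)

```text
time: 0.93
eef_pos: [0.3889, 0.288, 0.2591]
tcp_rot: [0.526, 0.85, -0.0, -0.0]
contact_force: [0.7, 1.0, -0.3]
opening: 0.707
```

```bash

python3 - <<'E'
from h import *
angle('scene');goto(C+[0,0,.14],0)
st()
E
```

```text
scene rotor deg {'white': (104, np.float64(46.3), 36.7), 'red': (34, np.float64(44.5), 2.5), 'yellow': (57, np.float64(47.3), 3.1), 'green': (8, np.float64(47.2), 1.2)}
rot [0.001 0.005 0.575] shift cm [-39.96  -1.37  -0.86]
t 0.9833 pos a,l,z mm [-205.7  342.8  129.2] r 366.3 posang -69.3 tilt -0.3 y.A 0.8393 F [ 3.4 -1.4 -0.5] tq [-0.06 -0.08  0.02] open 0.707 q [ 0.42 -0.16  2.02 -0.01  1.28 -0.04]
```

```bash

python3 - <<'E'
from h import *
goto(radial(-.87,.125),-.87)
E
```

```text
rot [ 0.251 -0.84   0.537] shift cm [-31.9    3.82   5.03]
```

>>> servo_tool(increments="0.03 -0.08 0.05 -3.2 0.4 0.1 6;0.05 -0.17 0.11 -6.4 0.8 0.3 6;0.08 -0.25 0.16 -9.6 1.2 0.6 6;0.1 -0.34 0.21 -12.8 1.6 1 6;0.13 -0.42 0.27 -16 2 1.5 6;0.15 -0.5 0.32 -19.2 2.4 2 6;0.18 -0.59 0.38 -22.4 2.7 2.8 6;0.2 -0.67 0.43 -25.6 3 3.6 6;0.23 -0.76 0.48 -28.8 3.4 4.4 6;0.251 -0.84 0.537 -31.9 3.8 5 6")

```text
time: 1.82
eef_pos: [0.5665, 0.021, 0.2081]
tcp_rot: [0.675, 0.605, -0.315, 0.28]
contact_force: [0.2, 0.8, -0.6]
opening: 0.704
```

```bash

python3 - <<'E'
from h import *
st();angle('scene','s1.png');goto(radial(-.87,.05),-.87)
E
```

```text
t 1.8167 pos a,l,z mm [ -1.  103.7  78.1] r 129.8 posang -53.0 tilt -49.8 y.A 0.9999 F [ 0.2  0.8 -0.6] tq [ 0.44 -0.03  0.02] open 0.704 q [ 0.16  0.29  1.81 -0.84  1.43  0.57]
scene rotor deg {'white': (142, np.float64(47.4), 39.3), 'red': (33, np.float64(45.1), 2.2), 'yellow': (57, np.float64(46.6), 3.3), 'green': (8, np.float64(47.6), 1.0)}
rot [0.001 0.004 0.008] shift cm [-0.76 -0.09  7.48]
```

View pics/s1.png

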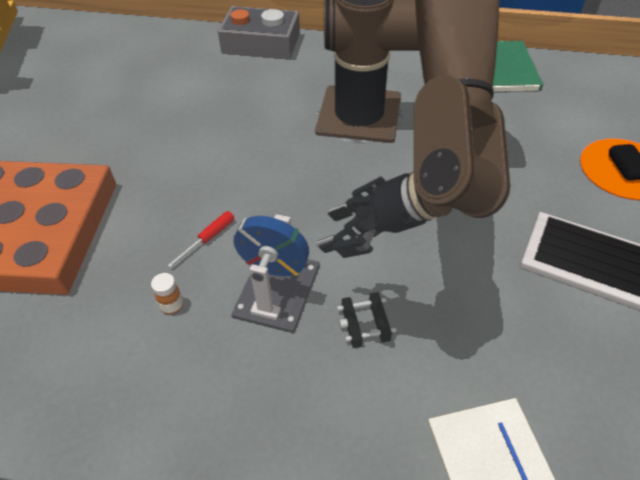

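The picture shows the open jaws (≈345,228) facing the rotor rim (≈290,240), and the rotor is at rest near 46°. Next I move in and close.

>>> servo_tool(increments="0 0 0 -0.4 0 1 5.5;0 0 0 -0.7 -0.1 2.5 5;0 0 0 -0.8 -0.1 4.5 5;0 0 0 -0.8 -0.1 6.2 5;0 0 0 -0.8 -0.1 7.2 5;0 0 0 -0.8 -0.1 7.5 5;0 0 0 -0.8 -0.1 7.5 3;0 0 0 -0.8 -0.1 7.5 1.5;0 0 0 -0.8 -0.1 7.5 1;0 0 0 -0.8 -0.1 7.5 1", grip_force=40)

```text
time: 2.7
eef_pos: [0.5591, -0.0393, 0.1679]
tcp_rot: [0.676, 0.606, -0.312, 0.28]
contact_force: [1.0, -0.6, 1.1]
opening: 0.269
```

```bash

python3 - <<'E'
from h import *
st();angle('scene')
E
```

```text
t 2.7 pos a,l,z mm [-1.  42.9 37.9] r 57.2 posang -48.5 tilt -49.6 y.A 0.9999 F [ 1.  -0.6  1.1] tq [ 0.27 -0.16 -0.1 ] open 0.269 q [ 0.06  0.29  1.89 -0.89  1.31  0.58]
scene rotor deg {'white': (154, np.float64(46.7), 47.6), 'red': (33, np.float64(44.8), 2.2), 'yellow': (55, np.float64(46.8), 3.2)}
```

>>> servo_tool(increments="0 0.05 0 -0.27 0 0 1;0 0.15 0 -0.81 0 0.06 1;0 0.25 0 -1.34 0 0.17 1;0 0.35 0 -1.85 0 0.33 1;0 0.45 0 -2.35 0 0.54 1;0 0.55 0 -2.82 0 0.8 1;0 0.65 0 -3.27 0 1.1 1;0 0.75 0 -3.68 0 1.45 1;0 0.85 0 -4.06 0 1.84 1;0 0.95 0 -4.39 0 2.26 1")

```text
time: 3.58
eef_pos: [0.5537, -0.0869, 0.1877]
tcp_rot: [0.743, 0.667, 0.031, -0.028]
contact_force: [-4.6, -4.6, -0.8]
opening: 0.266
```

```bash

python3 - <<'E'
from h import *
st();angle('scene')
E
```

```text
t 3.5833 pos a,l,z mm [-0.7 -5.  57.7] r 57.9 posang 5.0 tilt 4.8 y.A 0.9999 F [-4.6 -4.6 -0.8] tq [-1.21  0.58 -0.2 ] open 0.266 q [-0.37  0.09  1.91  0.09  1.16 -0.3 ]
scene rotor deg {'white': (99, np.float64(98.4), 18.8), 'red': (35, np.float64(99.6), 2.2), 'yellow': (65, np.float64(101.5), 3.7)}
```

>>> servo_tool(increments="0 0.1 0 -0.57 0 0.03 1;0 0.2 0 -1.13 0 0.11 1;0 0.3 0 -1.68 0 0.25 1;0 0.4 0 -2.22 0 0.45 1;0 0.5 0 -2.73 0 0.7 1;0 0.6 0 -3.22 0 1 1;0 0.7 0 -3.67 0 1.34 1;0 0.8 0 -4.09 0 1.73 1;0 0.85 0 -4.28 0 1.94 1;0 0.85 0 -4.28 0 1.94 1")

```text
time: 4.47
eef_pos: [0.5488, -0.1284, 0.1649]
tcp_rot: [0.664, 0.594, 0.337, -0.303]
contact_force: [-5.5, -6.4, 10.8]
opening: 0.266
```

```bash

python3 - <<'E'
from h import *
st();angle('scene','s2.png')
E
```

```text
t 4.4667 pos a,l,z mm [ -0.5 -46.8  34.9] r 58.3 posang 53.3 tilt 53.9 y.A 0.9999 F [-5.5 -6.4 10.8] tq [0.5  0.44 0.48] open 0.266 q [-0.71  0.36  1.84  0.73  1.6  -0.83]
scene rotor deg {'white': (50, np.float64(143.1), 56.4), 'red': (44, np.float64(150.4), 2.9), 'yellow': (74, np.float64(149.7), 2.9), 'green': (9, np.float64(146.3), 3.0)}
```

View pics/s2.png

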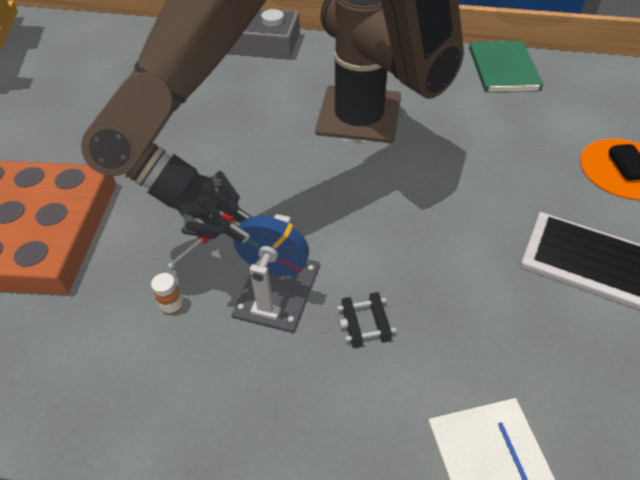

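>>> servo_tool(increments="0 0 0 0 0 0 5;0 0 0 0 0 0 5;0 0 0 0 0 -0.3 5;0 0 0 0 0 -2 5;0 0 0 0 0 -4.5 5;0 0 0 0 0 -6.5 5;0 0 0 0 0 -7.5 5;0 0 0 0 0 -7.5 5;0 0 0 0 0 -7.5 5;0 0 0 0 0 -7.5 5")

```text
time: 5.35
eef_pos: [0.5421, -0.1847, 0.2062]
tcp_rot: [0.665, 0.595, 0.334, -0.303]
contact_force: [0.2, -0.2, -0.6]
opening: 0.589
```

```bash

python3 - <<'E'
from h import *
st();angle('scene')
E
```

```text
t 5.35 pos a,l,z mm [  -0.5 -103.5   76.2] r 128.5 posang 53.7 tilt 53.6 y.A 0.9999 F [ 0.2 -0.2 -0.6] tq [-0.4   0.04 -0.04] open 0.589 q [-0.78  0.35  1.76  0.69  1.7  -0.82]
scene rotor deg {'white': (90, np.float64(82.8), 26.9), 'red': (25, np.float64(85.6), 2.0), 'yellow': (60, np.float64(87.7), 3.1), 'green': (21, np.float64(85.5), 1.7)}
```

>>> servo_tool(increments="0 0 0 0 0 0 5;0 0 0 0 0 0 5;0 0 0 0 0 0 5;0 0 0 0 0 0 5;0 0 0 0 0 0 5;0 0 0 0 0 0 5;0 0 0 0 0 0 5;0 0 0 0 0 0 5;0 0 0 0 0 0 5;0 0 0 0 0 0 5")

```text
time: 6.23
eef_pos: [0.5424, -0.186, 0.2072]
tcp_rot: [0.665, 0.596, 0.335, -0.302]
contact_force: [-0.2, 0.2, -0.6]
opening: 0.586
```

```bash

python3 - <<'E'
from h import *
st();angle('scene')
E
```

```text
t 6.2333 pos a,l,z mm [   0.  -104.7   77.2] r 130.1 posang 53.6 tilt 53.5 y.A 0.9999 F [-0.2  0.2 -0.6] tq [-0.39  0.03  0.03] open 0.586 q [-0.78  0.35  1.75  0.69  1.7  -0.82]
scene rotor deg {'white': (93, np.float64(76.1), 28.9), 'yellow': (57, np.float64(78.4), 3.5), 'green': (20, np.float64(78.2), 1.5)}
```

>>> servo_tool(increments="0 0 0 0 0 0 5;0 0 0 0 0 0 5;0 0 0 0 0 0 5;0 0 0 0 0 0 5;0 0 0 0 0 0 5;0 0 0 0 0 0 5;0 0 0 0 0 0 5;0 0 0 0 0 0 5;0 0 0 0 0 0 5;0 0 0 0 0 0 5")

```text
time: 7.12
eef_pos: [0.5424, -0.1859, 0.2072]
tcp_rot: [0.665, 0.596, 0.335, -0.302]
contact_force: [0.1, -0.7, -0.1]
opening: 0.583
```

```bash

python3 - <<'E'
from h import *
st();angle('scene','s3.png')
E
```

```text
t 7.1167 pos a,l,z mm [   0.  -104.7   77.2] r 130.0 posang 53.6 tilt 53.5 y.A 0.9999 F [ 0.1 -0.7 -0.1] tq [-0.4   0.02  0.  ] open 0.583 q [-0.78  0.35  1.75  0.69  1.7  -0.82]
scene rotor deg {'white': (97, np.float64(75.7), 28.8), 'yellow': (57, np.float64(78.9), 2.9), 'green': (20, np.float64(78.0), 1.5)}
```

>>> servo_tool(increments="0 0 0 0 0 0.3 5;0 0 0 0 0 1.5 5;0 0 0 0 0 3.5 5;0 0 0 0 0 5.5 5;0 0 0 0 0 7 5;0 0 0 0 0 7.6 5;0 0 0 0 0 7.6 4;0 0 0 0 0 7.6 2;0 0 0 0 0 7.6 1;0 0 0 0 0 7.6 1")

```text
time: 8.0
eef_pos: [0.5491, -0.1255, 0.1625]
tcp_rot: [0.665, 0.595, 0.335, -0.301]
contact_force: [-1.3, 3.3, 1.1]
opening: 0.27
```

```bash

python3 - <<'E'
from h import *
st();angle('scene')
E
```

```text
t 8.0 pos a,l,z mm [ -0.6 -43.9  32.5] r 54.6 posang 53.5 tilt 53.6 y.A 0.9999 F [-1.3  3.3  1.1] tq [-0.21  0.03 -0.08] open 0.27 q [-0.7   0.36  1.84  0.73  1.59 -0.83]
scene rotor deg {'white': (68, np.float64(72.1), 41.8), 'yellow': (58, np.float64(78.4), 3.2), 'green': (33, np.float64(77.2), 1.9)}
```

Gripped at r = 5.5 cm. Now the stroke back.

>>> servo_tool(increments="0 -0.05 0 0.27 0 0 1;0 -0.15 0 0.82 0 0.06 1;0 -0.25 0 1.36 0 0.17 1;0 -0.35 0 1.89 0 0.33 1;0 -0.45 0 2.39 0 0.55 1;0 -0.55 0 2.87 0 0.81 1;0 -0.65 0 3.33 0 1.12 1;0 -0.75 0 3.75 0 1.48 1;0 -0.85 0 4.13 0 1.87 1;0 -0.95 0 4.47 0 2.3 1")

```text
time: 8.88
eef_pos: [0.5541, -0.0815, 0.1839]
tcp_rot: [0.746, 0.666, -0.008, 0.007]
contact_force: [2.7, -4.0, -12.2]
opening: 0.273
```

>>> servo_tool(increments="0 -0.1 0 0.55 0 0.03 1;0 -0.2 0 1.09 0 0.11 1;0 -0.3 0 1.63 0 0.25 1;0 -0.4 0 2.14 0 0.43 1;0 -0.5 0 2.64 0 0.67 1;0 -0.6 0 3.11 0 0.96 1;0 -0.7 0 3.54 0 1.29 1;0 -0.8 0 3.95 0 1.67 1;0 -0.9 0 4.31 0 2.08 1;0 -0.95 0 4.47 0 2.3 1")

```text
time: 9.72
eef_pos: [0.5592, -0.0382, 0.1602]
tcp_rot: [0.658, 0.59, -0.349, 0.312]
contact_force: [2.6, -14.2, -5.3]
opening: 0.276
```

```bash

python3 - <<'E'
from h import *
st();angle('scene')
E
```

```text
t 9.7167 pos a,l,z mm [-1.1 44.  30.2] r 53.4 posang -55.5 tilt -55.8 y.A 0.9999 F [  2.6 -14.2  -5.3] tq [-0.27 -0.3  -0.12] open 0.276 q [ 0.09  0.35  1.88 -0.98  1.36  0.65]
scene rotor deg {'white': (139, np.float64(-29.9), 69.2), 'red': (40, np.float64(-33.2), 3.3), 'yellow': (19, np.float64(-35.5), 2.3)}
```

>>> servo_tool(increments="0 0 0 0 0 0 5;0 0 0 0 0 0 5;0 0 0 0 0 -0.3 5;0 0 0 0 0 -2 5;0 0 0 0 0 -4.5 5;0 0 0 0 0 -6.5 5;0 0 0 0 0 -7.5 5;0 0 0 0 0 -7.5 5;0 0 0 0 0 -7.5 5;0 0 0 0 0 -7.5 5")

```text
time: 10.6
eef_pos: [0.565, 0.0245, 0.2026]
tcp_rot: [0.659, 0.592, -0.347, 0.309]
contact_force: [-0.4, -0.3, -1.0]
opening: 0.585
```

>>> servo_tool(increments="0 0 0 0 0 0 5;0 0 0 0 0 0 5;0 0 0 0 0 0 5;0 0 0 0 0 0 5;0 0 0 0 0 0 5;0 0 0 0 0 0 5;0 0 0 0 0 0 5;0 0 0 0 0 0 5;0 0 0 0 0 0 5;0 0 0 0 0 0 5")

```text
time: 11.43
eef_pos: [0.5655, 0.0251, 0.2033]
tcp_rot: [0.659, 0.592, -0.346, 0.309]
contact_force: [-0.5, -0.4, -0.4]
opening: 0.583
```

```bash

python3 - <<'E'
from h import *
st();angle('scene')
E
```

```text
t 11.4333 pos a,l,z mm [ -2.4 107.5  73.3] r 130.2 posang -55.7 tilt -55.3 y.A 0.9999 F [-0.5 -0.4 -0.4] tq [ 0.36 -0.08 -0.04] open 0.583 q [ 0.19  0.33  1.8  -0.91  1.48  0.62]
scene rotor deg {'white': (134, np.float64(31.5), 47.5), 'red': (37, np.float64(27.2), 2.8), 'yellow': (50, np.float64(29.7), 2.8)}
```

>>> servo_tool(increments="0 0 0 0 0 0 5;0 0 0 0 0 0 5;0 0 0 0 0 0 5;0 0 0 0 0 0 5;0 0 0 0 0 0 5;0 0 0 0 0 0 5;0 0 0 0 0 0 5;0 0 0 0 0 0 5;0 0 0 0 0 0 5;0 0 0 0 0 0 5")

```text
time: 12.32
eef_pos: [0.5655, 0.025, 0.2033]
tcp_rot: [0.659, 0.592, -0.346, 0.309]
contact_force: [-0.6, -1.4, 0.7]
opening: 0.585
```

```bash

python3 - <<'E'
from h import *
st();angle('scene','s4.png');angle('top','t4.png')
E
```

```text
t 12.3167 pos a,l,z mm [ -2.4 107.5  73.3] r 130.1 posang -55.7 tilt -55.3 y.A 0.9999 F [-0.6 -1.4  0.7] tq [ 0.43 -0.02  0.04] open 0.585 q [ 0.19  0.33  1.8  -0.91  1.48  0.62]
scene rotor deg {'white': (135, np.float64(31.2), 46.8), 'red': (36, np.float64(28.0), 2.7), 'yellow': (51, np.float64(29.6), 3.0)}
top rotor deg {'white': (124, np.float64(29.3), 31.6), 'green': (20, np.float64(31.0), 1.4)}
```

View pics/s4.png

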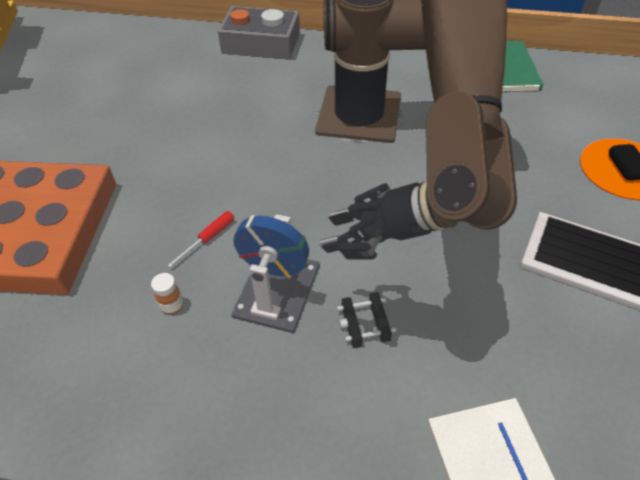

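```bash
cat >> h.py <<'E'
def angle2(p,K,T,da=12.,C=C):
    h=cv2.cvtColor(p,cv2.COLOR_RGB2HSV).astype(int);H,S,V=h[...,0],h[...,1],h[...,2]
    v,u=np.mgrid[:480,:640]; R=T[:3,:3]; c=-R.T@T[:3,3]
    r=np.stack([(u-K[0,2])/K[0,0],(v-K[1,2])/K[1,1],np.ones_like(u)],-1)@R
    s=(da/1e3-(c-C)@A)/(r@A); X=c+r*s[...,None]-C; l=X@L*1e3; z=X[...,2]*1e3; rr=np.hypot(l,z)
    M={'white':(S<90)&(V>110),'red':((H<8)|(H>172))&(S>110),'yellow':(H>14)&(H<32)&(S>110),'green':(H>45)&(H<90)&(S>80)}
    for i,k in enumerate(M):
        m=(M[k]&(rr>28)&(rr<61)).astype(np.uint8)
        n,lb,stt,_=cv2.connectedComponentsWithStats(m)
        if n<2: continue
        for j in range(1,n):
            if stt[j,4]<15: continue
            q=lb==j; x=np.stack([l[q],z[q]],1).astype(np.float32)
            f=cv2.fitLine(x,cv2.DIST_L2,0,.01,.01).ravel(); cm=x.mean(0); dv=f[:2]*np.sign(f[:2]@cm)
            e=lambda t:round(float((np.degrees(np.arctan2(-t[0],t[1]))-90*i+180)%360-180),1)
            print(k,stt[j,4],'radial',e(cm),'dir',e(dv),'off mm',round(float(cm[0]*dv[1]-cm[1]*dv[0]),1))
E
python3 - <<'E'
from h import *
a=np.load('scene0.npz');K,T=a['K'],a['T']
b=a['p']
for f in('scene0','s3','s4'):
    print(f);angle2(cv2.imread(f'pics/{f}.png')[:,:,::-1].copy(),K,T)
E
```

```text
scene0
white 49 radial 45.7 dir 46.4 off mm 0.6
white 106 radial 157.4 dir 152.8 off mm -3.7
red 33 radial 45.3 dir 47.0 off mm 1.4
yellow 51 radial 46.7 dir 46.4 off mm -0.3
green 35 radial 47.2 dir 46.5 off mm -0.5
s3
white 64 radial 75.7 dir 78.4 off mm 2.0
white 113 radial 157.4 dir 149.1 off mm -6.7
yellow 59 radial 78.4 dir 77.1 off mm -1.0
green 41 radial 77.6 dir 77.9 off mm 0.3
s4
white 63 radial 29.5 dir 29.4 off mm -0.0
white 115 radial 157.4 dir 149.9 off mm -6.1
red 39 radial 28.4 dir 30.1 off mm 1.3
yellow 47 radial 29.7 dir 27.9 off mm -1.4
green 41 radial 30.9 dir 29.2 off mm -1.3
```

>>> servo_tool(increments="0 0 0 0 0.1 0.3 5;0 0 0 0 0.2 1.5 5;0 0 0 0 0.2 3.5 5;0 0 0 0 0.2 5.5 5;0 0 0 0 0.2 7 5;0 0 0 0 0.2 7.6 5;0 0 0 0 0.2 7.6 4;0 0 0 0 0.2 7.6 2;0 0 0 0 0.2 7.6 1;0 0 0 0 0.2 7.6 1")

```text
time: 13.25
eef_pos: [0.5595, -0.037, 0.1604]
tcp_rot: [0.66, 0.591, -0.348, 0.308]
contact_force: [-4.9, -1.5, -0.3]
opening: 0.274
```

```bash
cat > a.py <<'E'
import sys
from h import *
st(); p,d,K,T=cam('scene',sys.argv[1]); angle2(p,K,T)
E
python3 a.py s5.png
```

```text
t 13.25 pos a,l,z mm [-0.9 45.2 30.4] r 54.5 posang -56.1 tilt -55.4 y.A 1.0 F [-4.9 -1.5 -0.3] tq [ 0.17  0.18 -0.7 ] open 0.274 q [ 0.09  0.35  1.87 -0.97  1.36  0.64]
white 61 radial 29.6 dir 29.7 off mm 0.1
white 34 radial -47.7 dir -51.6 off mm -3.4
white 114 radial 157.3 dir 150.4 off mm -5.6
red 39 radial 28.4 dir 30.1 off mm 1.3
yellow 47 radial 29.7 dir 27.9 off mm -1.4
```

Turn +0.417 rad at r = 5.45.

>>> servo_tool(increments="0 0.05 0 -0.27 0 0 1;0 0.12 0 -0.65 0 0.04 1;0 0.19 0 -1.03 0 0.1 1;0 0.26 0 -1.4 0 0.18 1;0 0.33 0 -1.77 0 0.29 1;0 0.38 0 -2.02 0 0.39 1;0 0.417 0 -2.21 0 0.47 1;0 0.417 0 -2.21 0 0.47 1;0 0.417 0 -2.21 0 0.47 1;0 0.417 0 -2.21 0 0.47 1")

```text
time: 14.13
eef_pos: [0.5577, -0.053, 0.1762]
tcp_rot: [0.717, 0.642, -0.203, 0.179]
contact_force: [-6.5, 1.3, 3.2]
opening: 0.272
```

```bash
python3 a.py s6.png
```

```text
t 14.1333 pos a,l,z mm [-0.8 29.1 46.2] r 54.7 posang -32.2 tilt -31.4 y.A 0.9999 F [-6.5  1.3  3.2] tq [ 0.23  0.52 -0.59] open 0.272 q [-0.06  0.18  1.91 -0.6   1.17  0.33]
white 67 radial 52.5 dir 53.0 off mm 0.4
white 113 radial 157.4 dir 150.8 off mm -5.3
red 22 radial 51.4 dir 52.4 off mm 0.7
yellow 51 radial 53.6 dir 54.4 off mm 0.6
```

View pics/s6.png

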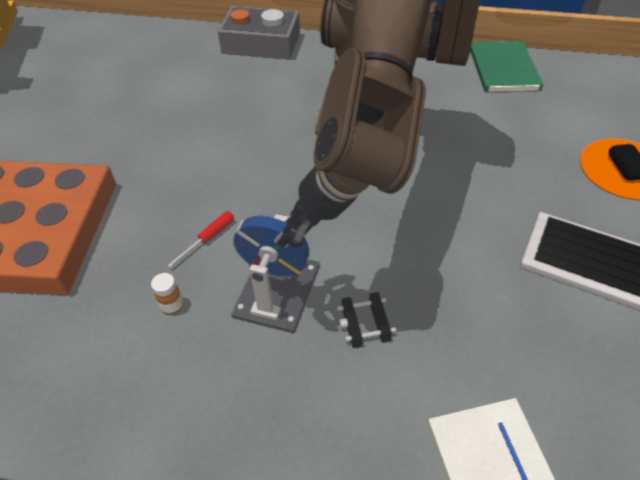

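The gripper holds the rim at about (290,235). The white line at (248,238) and yellow at (288,265) give about 53°, against the 53.4° midpoint. I'll let it settle and check once more.

>>> servo_tool(increments="0 0.006 0 -0.03 0 0 1;0 0.006 0 -0.03 0 0 1;0 0.006 0 -0.03 0 0 1;0 0.006 0 -0.03 0 0 1;0 0.006 0 -0.03 0 0 1;0 0.006 0 -0.03 0 0 1")

```text
time: 14.68
eef_pos: [0.5576, -0.0532, 0.1763]
tcp_rot: [0.717, 0.643, -0.202, 0.177]
contact_force: [-6.4, 0.2, 2.3]
opening: 0.271
```

```bash
python3 a.py s7.png; python3 - <<'E'
from h import *
print(np.abs(ctrl.get_state()['dq']).max())
ctrl.sign_off()
E
```

```text
t 14.6833 pos a,l,z mm [-0.8 28.9 46.3] r 54.6 posang -32.0 tilt -31.1 y.A 0.9999 F [-6.4  0.2  2.3] tq [ 0.15  0.51 -0.68] open 0.271 q [-0.06  0.18  1.91 -0.6   1.17  0.32]
white 62 radial 53.0 dir 53.1 off mm 0.0
white 113 radial 157.4 dir 149.1 off mm -6.7
red 24 radial 52.1 dir 53.2 off mm 0.8
yellow 52 radial 53.7 dir 53.5 off mm -0.1
0.001854471501070149
the job is handed in; nothing more can be done
```

The rotor is held heavy side down with the white line at about 53.3°, and the job is handed in at about 14.7 s of the 58 s allowed.

- **Finding the heavy side:** I pinched the rim and turned the rotor from 46° to about 150°. Let go, it sank back and rested at about 77.3°. I then turned it the other way to about -32°, and it rested at about 29.6°. Half-way is about 53.4°. The implied resting angle of about 24° lies within the stated 22–30°.
- **Final check:** The white and yellow lines average 53.3°, and the red line reads about 1° lower, as it did in earlier views. The gripper is closed on the disc, joint speeds are about 0.002 rad/s and the wrist force is about 7 N.
- **Bystanders:** I kept clear of the clamp, jar and screwdriver. In the pictures I looked at, the last taken just before the final settling nudge, they appear where they started; I did not measure this.

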